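# Strip the conveyor roller: draw out its shaft and lay out its bearings

## Robot

A 6-joint arm with a two-finger parallel gripper is mounted at the origin on the work surface. World frame = base frame: x ahead of the robot, y to its left, z up, the work surface at z = 0. Lengths are in mm, angles in rad, forces in N, time in s.
With the tool pointing down it reaches from about 350 to 925 mm from the base axis. Payload 6.4 kg.
Tool frame: the origin (TCP) lies at the very end of the fingers, on their centre line; the grasp point (between the pads) lies 19 mm behind it; z points along the fingers, y is the line along which they close (so a half turn about z gives the same grasp; the last joint's range is limited). The gripper opens to 85 mm and grips with 20 to 120 N. Pads are 22 mm wide; open, the fingers measure 114 mm over their backs; the gripper's body (76 mm by 85 mm) begins 54 mm behind the grasp point. The pads swing forward as they close: fully open they stand 13 mm farther back than shut.
Start: joints at [1.153, 0.245, 1.558, -0, 1.339, -0.174], TCP at [156.901, 630.79, 231.29] pointing down, gripper open.
Joint ranges: [-3.13, 3.13], [-1.02, 2.26], [0.13, 2.54], [-0.95, 4.09], [0.21, 2.88], [-2.74, 2.74]. Speed limits (rad/s): [2.57, 2.57, 3.14, 3.14, 3.14, 3.14].

## Interface

Orientations are given as a unit quaternion [x, y, z, w].
In Python, from plant import bot gives the robot as it stands.
- The arm moves only by the shell command python3 jog.py [OPENING] [FORCE], which reads ROWS from standard input. ROWS is a JSON list that holds a single list of rows (three levels of brackets), with 1 to 5 rows, each of 6 numbers: dx, dy, dz in mm, then a rotation vector rx, ry, rz in rad; each row shifts and turns the commanded pose from where the row before left it, along the tool's axes as they then stand; what a row does not reach is not made up. A row lasts 1/10 s, in which the tool goes at most 50 mm and 0.15 rad, less where a joint would pass 70% of its speed; a pose out of reach is approached as far as the arm can. OPENING is the finger opening in mm, set as the command begins (- or left out keeps the last). The fingers move at their own pace and stop on an object; FORCE is the grip in N (left out, the last holds). Time passes only in rows, so rows that do not move let the fingers close. It prints the time, the measured TCP pose, the force, the opening and the grip force at its end. Input that does not fit is refused with a message, and nothing moves.
- bot.sense(): the state, without advancing time (a new reading comes with each control period).
- bot.grab_frame(name): name is "scene" or "top" or "wrist"; returns a dict with "color" (384x512x3 uint8, red, green, blue), "fx", "fy", "cx", "cy" (pixels), "R" (3x3) and "t" (3): a world point X has camera coordinates R X + t; the wrist camera has in their place "hand_eye" (4x4, takes a point from camera to tool coordinates, whose origin is the TCP and whose axes are the flange's). Camera axes: x right, y down, z forward; pixel columns grow to the right and rows downward; lengths in mm; the calibration is good to about 2 mm. A picture is of the moment at which its call begins: read the wrist's pose just before it. There is no depth.
- bot.job_done(): hands the job in; it is judged then, once.
The state is a dict: "time_s": time; "q": joint angles; "dq": joint speeds; "joint_torque": joint torques, N m; "ee_pos": TCP position; "orientation": TCP orientation; "ft_force": force on the tool from outside, world axes, zero at the start; "torque": the same for the moment, N m; "width": finger opening in mm; "gripper_force": force on a finger pad.
Only numpy, scipy, OpenCV 4.12 (cv2) and the standard library are available. Lean on these libraries where they do the work, as an engineer would, in place of code of your own. Each camera call takes 0.05 s, during which the arm holds its last target. There are 200 camera calls.

## Task

Strip down this conveyor roller: draw its long shaft right out of the clamped roller tube, pull by pull with fresh grips, through the fork rests until it is wholly clear of the tube and lies free across the three rests. Also lift every ball bearing out of the bin and lay them all flat in the shallow tray, none stacked on another, leaving the brass spacer sleeve in the bin; do not push the other things on the bench about.

Things in the scene. Friction and masses are not known exactly. Their poses are not given: they have to be found in the camera images.
- stand: fixed stand: flat aluminium rail 780 x 80 mm, 20 mm high, with a level steel roller tube (50 mm across, 360 mm long) in two blue clamps and, in line before its open mouth, three grey fork rests. Origin: on the table, on the centre line; x along the tube's axis, into the tube; z up. The shaft comes out towards -x. Mouth at x = 160 mm, rests centred at x = 60, -55 and -170 mm
- mouth (a point): centre of the tube's open mouth, 75 mm above the table, same axes as the stand; the bore, 21 mm across, runs 360 mm from here along +x to a closed end
- rest1 (a point): first fork rest, 100 mm before the mouth: point on top of its fixed white cross pin, 63 mm above the table. 20 mm thick along x; two upright cheeks 6 mm thick, 30 mm apart, 42 mm over both, tops 98 mm above the table. The shaft passes between the cheeks with 6 mm to spare each side; gripper fingers cannot. 90 mm are free between it and the mouth for gripping the shaft from above
- rest2 (a point): second fork rest, alike, 215 mm before the mouth: point on top of its cross pin, 63 mm above the table. 95 mm are free between the first and second rests, for gripping the shaft from above
- rest3 (a point): third fork rest, alike, 330 mm before the mouth: point on top of its cross pin, 63 mm above the table
- shaft: plain steel shaft, 17 mm diameter, 380 mm long, ends chamfered 3 mm, 0.28 to 0.56 kg, loose in the bore (slides with a few newtons). Origin: centre of its near end face, the one that stands out of the tube; x along its axis to the far end. At the start the near end is 45 to 75 mm out of the mouth, axis 73 mm above the table; lying on the rests its axis is 71.5 mm above the table
- bin: open blue plastic bin, 278 x 190 mm outside (x by y of its frame), 48 mm high, walls and floor 4 mm; fixed to the table. Origin: centre of its underside. It and the tray may stand in either place
- tray: shallow open aluminium tray, 258 x 178 mm outside (x by y of its frame), 16 mm high, walls and floor 4 mm; fixed to the table. Origin: centre of its underside
- sleeve: plain brass spacer sleeve standing in the bin among the bearings: outer diameter 32 mm, 34 mm tall, about 90 g. Origin: centre of its lower end, z its axis
- bearing1: ball bearing, a steel ring with a black seal: outer diameter 35 mm, bore 17 mm, 10 mm thick, 40 g, lying flat in the bin at the start; 3 to 5 of the five exist (None if absent). Origin: its centre; z its axis (either face may be up)
- bearing2: ball bearing, a steel ring with a black seal: outer diameter 35 mm, bore 17 mm, 10 mm thick, 40 g, lying flat in the bin at the start; 3 to 5 of the five exist (None if absent). Origin: its centre; z its axis (either face may be up)
- bearing3: ball bearing, a steel ring with a black seal: outer diameter 35 mm, bore 17 mm, 10 mm thick, 40 g, lying flat in the bin at the start; 3 to 5 of the five exist (None if absent). Origin: its centre; z its axis (either face may be up)
- bearing4: ball bearing, a steel ring with a black seal: outer diameter 35 mm, bore 17 mm, 10 mm thick, 40 g, lying flat in the bin at the start; 3 to 5 of the five exist (None if absent). Origin: its centre; z its axis (either face may be up)
- bearing5: ball bearing, a steel ring with a black seal: outer diameter 35 mm, bore 17 mm, 10 mm thick, 40 g, lying flat in the bin at the start; 3 to 5 of the five exist (None if absent). Origin: its centre; z its axis (either face may be up)
- wrench: steel wrench lying beyond the bin and tray; a bystander, leave it where it is. Origin: middle of its underside
- screwdriver: screwdriver lying to the left of the stand; a bystander, leave it where it is. Origin: middle of its underside
- multimeter: red multimeter, 150 x 75 x 36 mm; a bystander, leave it where it is. Origin: middle of its underside
- battery: black battery pack, 90 x 75 x 66 mm; a bystander, leave it where it is. Origin: middle of its underside
- carton: small cardboard carton, 100 x 80 x 60 mm; a bystander, leave it where it is. Origin: middle of its underside

How it is judged:
By the outcome, as a careful person would: the job done as asked, in the order asked, and still so for the second after the job is handed in, with the robot touching nothing.
Of bearing1, bearing2, bearing3, bearing4, bearing5 only 3 to 5 are there at a start; the rules pass over those that are not, and their reading is None.
At some moment in a run one of bearing1, bearing2, bearing3, bearing4, bearing5 may be knocked a few centimetres aside while the robot is not near it.
Once in a run the grip may slacken for a moment while it holds something.
It also fails if it takes over 210 s, if anything falls off the work surface, if the arm or the gripper's body presses on something with over 40 N, if the wrist force passes 120 N, or if a joint passes its speed limit or range.

## Working session

There is one attempt and no reset: what is moved stays moved. The work goes in short steps, Python scripts to look and compute and a shell command to move; the robot and the scene stay as the last step left them, time stands still between calls to the robot, and variables do not carry over. Pictures are saved under pics/ and viewed, at most 14 in all, crops included, and the job is handed in when it is done.

```bash
ls; mkdir -p pics; python3 - <<'E'
from plant import bot
import cv2
print(bot.sense())
for n in ("scene","top"):
    f=bot.grab_frame(n); cv2.imwrite(f"pics/{n}0.png",cv2.resize(f["color"][:,:,::-1],(800,600),interpolation=cv2.INTER_CUBIC))
    print(n,f["fx"],f["fy"],f["cx"],f["cy"],f["R"],f["t"])
f=bot.grab_frame("wrist");print(f["hand_eye"],f["fx"],f["cx"],f["cy"])
E
```

```text
jog.py
pics
plant.py
{'time_s': 0.0, 'q': array([ 1.15288508e+00,  2.45783037e-01,  1.55902953e+00,  3.94977641e-06,
        1.33872129e+00, -1.74101996e-01]), 'dq': array([ 7.77054094e-06,  5.93912566e-05, -1.23228792e-03, -1.36716979e-04,
       -1.07335339e-03,  2.86173718e-03]), 'joint_torque': array([ 9.86677696e-04, -4.29520833e+01, -3.26122212e+01, -3.10388095e-04,
        5.37585016e-03,  4.01676311e-05]), 'ee_pos': array([156.67110392, 630.25077119, 230.19184466]), 'orientation': array([ 1.21603313e-01,  9.92578305e-01, -9.27828315e-04, -2.84965076e-04]), 'ft_force': array([ 0.68775122,  1.04854681, -0.39507761]), 'torque': array([-0.04801286, -0.03358476,  0.08349751]), 'gripper_force': 0.0, 'width': 85.26947046163893}
scene 356.89659564172774 356.89659564172774 250.74178597998434 184.74679636554336 [[ 0.80677373  0.5908552   0.00250587]
 [ 0.40244861 -0.54640193 -0.73449306]
 [-0.43260983  0.59357819 -0.67861157]] [-462.91044195 -129.23599582 1178.36117063]
top 377.7944424222005 377.7944424222005 260.50330944264635 197.02406181812674 [[-0.02043733 -0.99970772  0.01291476]
 [-0.99289359  0.01877991 -0.11751441]
 [ 0.11723752 -0.01522467 -0.9929872 ]] [  63.59775216  565.75487694 1130.99917835]
[[-1.65859603e-03 -9.53510834e-01 -3.01354175e-01  7.69036620e+01]
 [ 9.99998572e-01 -1.67927607e-03 -1.90426245e-04 -5.11552012e-01]
 [-3.24483365e-04 -3.01354060e-01  9.53512257e-01 -1.43701799e+02]
 [ 0.00000000e+00  0.00000000e+00  0.00000000e+00  1.00000000e+00]] 294.42201362830093 255.97140527012962 194.06877857230356
```
View pics/scene0.png

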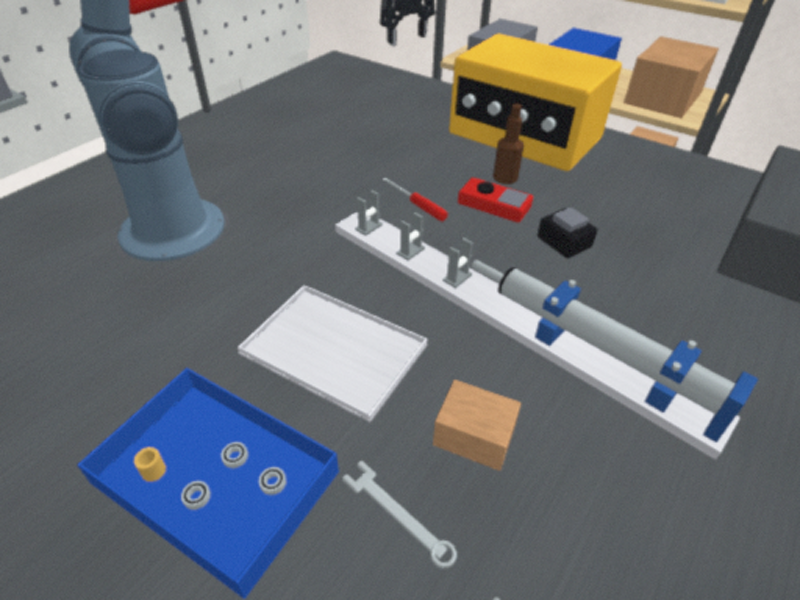

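View pics/top0.png

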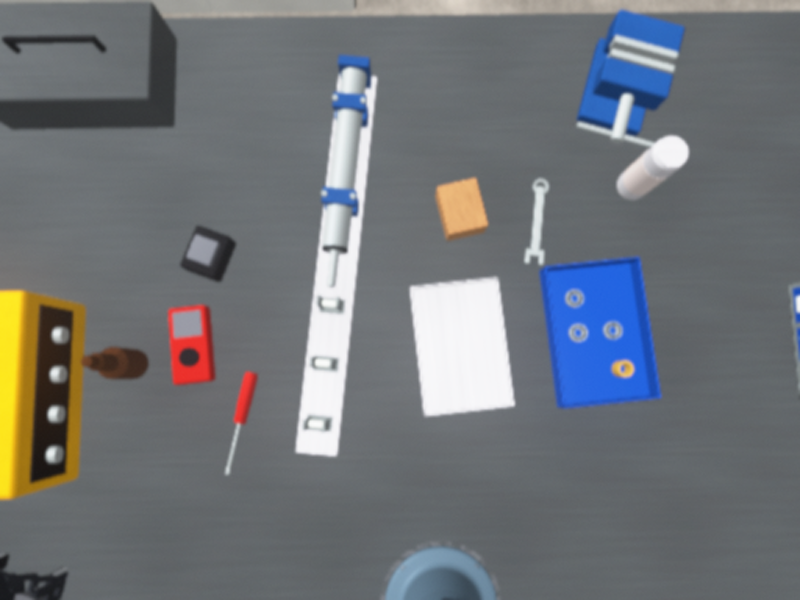

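The pictures show three bearings in the bin, at top (574,298), (578,333) and (613,330), and the sleeve at (623,369). The stand runs nearly along x, with pins at top (330,303), (323,363) and (317,424). I'll take enlarged crops to measure these properly.

```bash
cat > h.py <<'E'
import numpy as np, cv2, json
from scipy.spatial.transform import Rotation as Ro
from plant import bot
def cam(n):
    s=bot.sense(); f=bot.grab_frame(n); K=np.array([[f["fx"],0,f["cx"]],[0,f["fy"],f["cy"]],[0,0,1]])
    if n=="wrist":
        T=np.eye(4);T[:3,:3]=Ro.from_quat(s["orientation"]).as_matrix();T[:3,3]=s["ee_pos"]
        M=np.linalg.inv(T@f["hand_eye"]);R,t=M[:3,:3],M[:3,3]
    else: R,t=np.array(f["R"]),np.array(f["t"])
    return f["color"],K,R,t
def ray(c,p):
    K,R,t=c; d=R.T@np.linalg.inv(K)@[p[0],p[1],1]; return -R.T@t,d/np.linalg.norm(d)
def onz(c,p,z):
    o,d=ray(c,p); return o+d*(z-o[2])/d[2]
def tri(c1,p1,c2,p2):
    o,d=ray(c1,p1);o2,d2=ray(c2,p2)
    s=np.linalg.lstsq(np.c_[d,-d2],o2-o,rcond=None)[0]
    a,b=o+d*s[0],o2+d2*s[1]; return (a+b)/2,np.linalg.norm(a-b)
def proj(c,X):
    K,R,t=c;q=K@(R@np.asarray(X)+t);return q[:2]/q[2]
def save(c,name): np.savez(name,K=c[0],R=c[1],t=c[2])
def load(name): d=np.load(name);return d["K"],d["R"],d["t"]
def crop(im,x,y,w,h,k,fn): # full px = x+(u+.5)/k-.5
    cv2.imwrite(fn,cv2.resize(im[y:y+h,x:x+w,::-1],(w*k,h*k),interpolation=cv2.INTER_CUBIC))
def unc(p,x,y,k): return [x+(p[0]+.5)/k-.5,y+(p[1]+.5)/k-.5]
E
python3 - <<'E'
from h import *
im,*c=cam("scene");save(c,"scene.npz");cv2.imwrite("scene.png",im[:,:,::-1]);crop(im,212,115,133,85,6,"pics/s1.png")
im,*c=cam("top");save(c,"top.npz");cv2.imwrite("top.png",im[:,:,::-1])
a=im[150:300,180:240];b=im[160:265,340:430]
o=np.zeros((600,800,3),np.uint8);o[:,:240]=cv2.resize(a,(240,600),interpolation=cv2.INTER_CUBIC);o[:525,260:710]=cv2.resize(b,(450,525),interpolation=cv2.INTER_CUBIC)
cv2.imwrite("pics/t1.png",o[:,:,::-1])
E
```

View pics/s1.png

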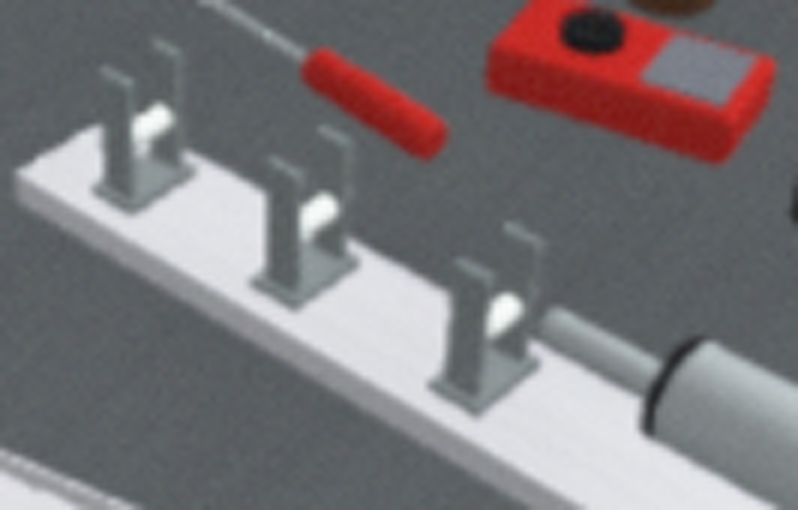

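View pics/t1.png

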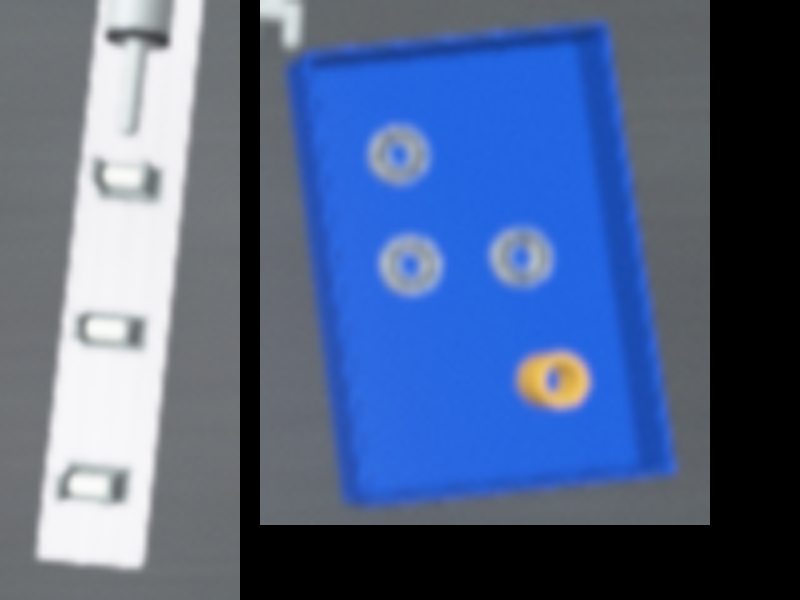

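The crops show the pins at scene crop (506,315), (320,217), (154,124) and top crop (127,178), (110,328), (94,485). The shaft tip is at scene (549,322) and top (128,131). The bearings are at (398,155), (410,265), (521,257), with the sleeve top at (560,380).

```bash
python3 - <<'E'
from h import *
np.set_printoptions(precision=1,suppress=True)
S=load("scene.npz");T=load("top.npz")
s=lambda u,v:unc((u,v),212,115,6)
t=lambda u,v:unc((u,v),180,150,4)
b=lambda u,v:unc((u-260,v),340,160,5)
full=lambda u,v:unc((u,v),0,0,1.5625)
P={}
for n,a,c in [("r1",s(506,315),t(127,178)),("r2",s(320,217),t(110,328)),("r3",s(154,124),t(94,485)),("tip",s(549,322),t(128,131)),
 ("b1",full(273,481),b(398,155)),("b2",full(234,455),b(410,265)),("b3",full(195,494),b(521,257)),("slv",full(150,453),b(563,380))]:
    P[n],e=tri(S,a,T,c); print(n,P[n],"gap %.1f"%e)
d=P["r1"]-P["r3"];print("yaw",np.arctan2(d[1],d[0]),"len",np.linalg.norm(d))
print("rail end", onz(T,t(38,558),20),onz(T,t(145,568),20))
# rail edges from top crop
print("edge R", onz(T,t(203,0),20), "edge L",onz(T,t(97,0),20))
for n,c in [("b1",b(398,155)),("b2",b(410,265)),("b3",b(521,257))]: print(n,onz(T,c,14))
print("slv",onz(T,b(563,380),38))
print("bin rim",[onz(T,b(*p),48) for p in [(297,62),(606,25),(675,470),(350,503)]])
print("tray",[onz(T,full(*p),16)[:2] for p in [(410,286),(498,277),(514,406),(425,416)]])
E
```

```text
r1 [578.7 202.8  57.7] gap 7.5
r2 [465.2 215.5  56.7] gap 4.9
r3 [350.7 227.8  58.4] gap 5.7
tip [608.4 197.6  72.4] gap 1.4
b1 [ 584.5 -286.8    5. ] gap 0.5
b2 [ 513.8 -290.9    6.2] gap 1.2
b3 [ 517.2 -360.9    8.2] gap 1.6
slv [ 441.1 -367.2   41.9] gap 4.0
yaw -0.10890687470139919 len 229.3621078525494
rail end [292.4 273.6  20. ] [283.2 193.   20. ]
edge R [721.  144.3  20. ] edge L [722.4 227.9  20. ]
b1 [ 583.1 -284.2   14. ]
b2 [ 513.6 -288.    14. ]
b3 [ 517.3 -358.1   14. ]
slv [ 440.  -370.4   38. ]
bin rim [array([ 637.5, -214.8,   48. ]), array([ 657.3, -407.3,   48. ]), array([ 384.8, -430.8,   48. ]), array([ 369.4, -233.9,   48. ])]
tray [array([613.6,  45.9]), array([ 628.7, -132. ]), array([ 371.1, -153.6]), array([355.5,  21.9])]
```

```bash
cat >> h.py <<'E'
def to(x,y,z,yaw=None):
    s=bot.sense();R=Ro.from_quat(s["orientation"]);d=R.inv().apply(np.array([x,y,z])-s["ee_pos"])
    ax=R.as_matrix()[:,0];a=np.arctan2(ax[1],ax[0])
    print("tool d",d.round(1),"rz %.3f"%(0 if yaw is None else -((yaw-a+np.pi)%(2*np.pi)-np.pi)),"tilt",R.as_matrix()[:2,2].round(4),"t",round(s["time_s"],1),"yaw %.3f"%a)
E
echo '[[[-42,-21.6,1,0,0,0],[-42,-21.6,1,0,0,0],[-42,-21.6,1,0,0,0],[-42,-21.6,1,0,0,0],[-42,-21.6,1,0,0,0]]]' | python3 jog.py 50 80
echo '[[[-42,-21.6,2,0,0,0],[-42,-21.6,2,0,0,0],[-42,-21.6,2,0,0,0],[-42,-21.6,2,0,0,0],[-42,-21.6,2,0,0,0]]]' | python3 jog.py
echo '[[[-42,-21.6,2,0,0,0],[-42,-21.6,2,0,0,0],[-42,-21.6,2,0,0,0],[-38,-21.6,2,0,0,0],[0,0,0,0,0,-0.136]]]' | python3 jog.py
python3 -c "
from h import *
to(650,196,200,np.pi-.1085)
im,*c=cam('wrist');save(c,'w1.npz');cv2.imwrite('pics/w1.png',im[:,:,::-1])"
```

```text
time_s: 0.75
ee_pos: [335.7, 473.9, 226.3]
orientation: [0.121, 0.993, 0.0, 0.0]
ft_force: [0.4, -0.1, 0.8]
width: 50.2
gripper_force: 0.0
time_s: 1.25
ee_pos: [513.6, 318.3, 216.3]
orientation: [0.122, 0.993, 0.0, 0.0]
ft_force: [-0.4, 0.8, 0.3]
width: 49.9
gripper_force: 0.0
time_s: 1.75
ee_pos: [653.7, 191.9, 207.5]
orientation: [0.055, 0.998, -0.001, 0.0]
ft_force: [-0.2, 0.6, -0.4]
width: 50.4
gripper_force: 0.0
tool d [4.1 3.6 7.5] rz -0.001 tilt [ 0.0005 -0.0011] t 1.8 yaw 3.032
```

View pics/w1.png

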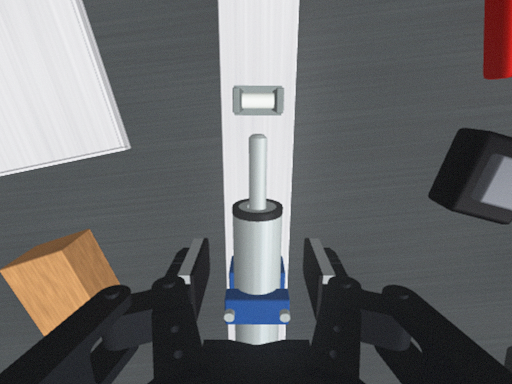

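The wrist view shows the rest 1 pin at (258,101), the shaft tip at (258,135) and the shaft entering the mouth near (257,205). The rail's midline is vertical at column 259, so the tool is aligned with the stand.

```bash
python3 - <<'E'
from h import *
np.set_printoptions(precision=1,suppress=True)
W=load("w1.npz");T=load("top.npz");t=lambda u,v:unc((u,v),180,150,4)
print("pin",onz(W,(258,101),63),"tip",onz(W,(258,136),75),"mouth top",onz(W,(257,201),98),"shaft@mouth",onz(W,(257.5,207),80), "rail mid",onz(W,(259.5,2),20))
print("tri pin",tri(W,(258,101),T,t(127,178)),"tip",tri(W,(258,136),T,t(127.5,133)))
E
```

```text
pin [577.4 201.7  63. ] tip [608.1 198.2  75. ] mouth top [663.4 191.1  98. ] shaft@mouth [675.8 190.3  80. ] rail mid [485.9 213.5  20. ]
tri pin (array([577.3, 201.9,  45.2]), np.float64(0.3949903392551038)) tip (array([608.1, 198.4,  71.3]), np.float64(0.895813162554597))
```

```bash

echo '[[[1.8,1.5,40,0,0,0],[0,0,40,0,0,0],[0,0,40,0,0,0],[0,0,24,0,0,0],[0,0,10.5,0,0,0]]]' | python3 jog.py
python3 -c "
from h import *
to(652,193.7,53,np.pi-.1085)"
echo '[[[0,0,0,0,0,0],[0,0,0,0,0,0],[0,0,0,0,0,0],[0,0,0,0,0,0],[0,0,0,0,0,0]]]' | python3 jog.py 5 80
echo '[[[0,0,0,0,0,0],[0,0,0,0,0,0]]]' | python3 jog.py
```

```text
time_s: 2.3
ee_pos: [646.3, 198.3, 50.2]
orientation: [0.054, 0.999, -0.0, -0.003]
ft_force: [-0.1, 0.1, 1.0]
width: 49.8
gripper_force: 0.0
tool d [-6.1 -4.  -2.9] rz -0.000 tilt [-0.0059 -0.0007] t 2.3 yaw 3.033
time_s: 2.8
ee_pos: [649.5, 196.1, 55.8]
orientation: [0.054, 0.999, -0.002, 0.0]
ft_force: [-2.6, -9.1, 0.5]
width: 14.5
gripper_force: 77.9
time_s: 3.0
ee_pos: [649.5, 196.1, 55.8]
orientation: [0.054, 0.999, -0.002, 0.0]
ft_force: [-3.3, -8.7, 1.2]
width: 14.7
gripper_force: 77.9
```

```bash

echo '[[[0,-1.5,0,0,0,0],[0,0,0,0,0,0],[0,0,0,0,0,0]]]' | python3 jog.py
echo '[[[6,0,0,0,0,0],[6,0,0,0,0,0],[0,0,0,0,0,0]]]' | python3 jog.py
python3 -c "
from h import *
to(603,199,53,np.pi-.1085)"
```

```text
time_s: 3.3
ee_pos: [649.6, 196.0, 55.8]
orientation: [0.054, 0.999, -0.001, 0.001]
ft_force: [-3.5, -5.5, 4.3]
width: 14.7
gripper_force: 78.4
time_s: 3.6
ee_pos: [638.5, 197.4, 55.8]
orientation: [0.054, 0.999, -0.0, 0.002]
ft_force: [0.5, -4.8, 2.0]
width: 14.5
gripper_force: 78.3
tool d [35.5 -2.3  2.6] rz 0.000 tilt [ 0.0048 -0.0007] t 3.6 yaw 3.034
```

```bash

echo '[[[10,-1.5,0,0,0,0],[10,0,0,0,0,0],[10,0,0,0,0,0],[4,0,0,0,0,0],[0,0,0,0,0,0]]]' | python3 jog.py
python3 -c "
from h import *
to(603,199,53,np.pi-.1085)
im,*c=cam('wrist');save(c,'w2.npz');cv2.imwrite('pics/w2.png',im[:,:,::-1])"
```

```text
time_s: 4.1
ee_pos: [602.5, 200.7, 54.6]
orientation: [0.054, 0.999, 0.0, 0.0]
ft_force: [0.8, 0.8, 6.1]
width: 14.8
gripper_force: 78.6
tool d [-0.7 -1.6  1.6] rz 0.001 tilt [0.0004 0.0005] t 4.1 yaw 3.034
```

View pics/w2.png

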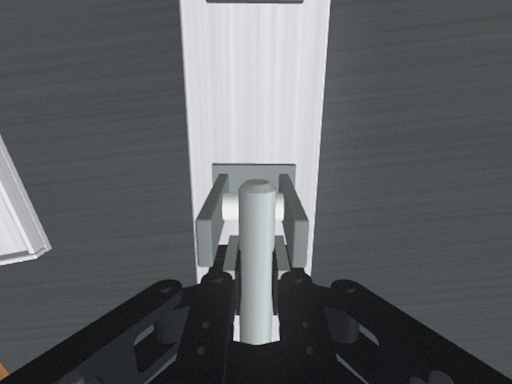

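The shaft tip now sits over the rest 1 pin at (257,190), with clear space to the cheeks on both sides. I'll release, slide back and regrip for pull two.

```bash

echo '[[[0,0,0,0,0,0],[0,0,0,0,0,0],[0,0,0,0,0,0]]]' | python3 jog.py 40
echo '[[[-16,0,0,0,0,0],[-16,0,0,0,0,0],[-15,0,0,0,0,0],[-3,0,0,0,0,0],[0,0,0,0,0,0]]]' | python3 jog.py
echo '[[[0,0,0,0,0,0],[0,0,0,0,0,0],[0,0,0,0,0,0],[0,0,0,0,0,0],[0,0,0,0,0,0]]]' | python3 jog.py 5 80
python3 -c "
from h import *
to(652,195.3,54,np.pi-.1085)"
```

```text
time_s: 4.45
ee_pos: [601.6, 200.0, 52.5]
orientation: [0.054, 0.999, -0.0, -0.002]
ft_force: [0.3, 0.4, -0.1]
width: 40.2
gripper_force: 0.0
time_s: 4.95
ee_pos: [652.2, 194.5, 53.0]
orientation: [0.054, 0.999, -0.0, -0.001]
ft_force: [-1.1, 0.6, -0.4]
width: 39.2
gripper_force: 0.0
time_s: 5.45
ee_pos: [651.8, 194.7, 53.6]
orientation: [0.054, 0.999, -0.0, -0.001]
ft_force: [-3.1, 0.1, 1.4]
width: 14.4
gripper_force: 77.9
tool d [-0.1  0.6 -0.4] rz 0.001 tilt [-0.0018 -0.0001] t 5.5 yaw 3.034
```

```bash

echo '[[[10,0,0,0,0,0],[13,0,0,0,0,0],[13,0,0,0,0,0],[13,0,0,0,0,0],[0,0,0,0,0,0]]]' | python3 jog.py
echo '[[[0,0,0,0,0,0],[0,0,0,0,0,0],[0,0,0,0,0,0]]]' | python3 jog.py 40
echo '[[[0,0,-30,0,0,0],[0,0,-35,0,0,0],[15,0,0,0,0,0],[35,0,0,0,0,0],[0,0,0,0,0,0]]]' | python3 jog.py
python3 -c "
from h import *
to(552.5,206,53,np.pi-.1085)
im,*c=cam('wrist');save(c,'w3.npz');cv2.imwrite('pics/w3.png',im[:,:,::-1])"
```

```text
time_s: 5.95
ee_pos: [601.8, 200.2, 53.4]
orientation: [0.053, 0.999, -0.0, -0.001]
ft_force: [-4.1, 0.8, 0.9]
width: 14.5
gripper_force: 78.2
time_s: 6.25
ee_pos: [604.9, 199.8, 54.2]
orientation: [0.054, 0.999, 0.0, 0.001]
ft_force: [-0.8, 0.1, 0.5]
width: 39.9
gripper_force: 0.0
time_s: 6.75
ee_pos: [550.9, 205.6, 117.7]
orientation: [0.053, 0.999, -0.0, -0.002]
ft_force: [0.5, -0.1, -1.0]
width: 39.8
gripper_force: 0.0
tool d [-1.8  0.6 64.7] rz 0.002 tilt [-0.0036 -0.0003] t 6.8 yaw 3.035
```

View pics/w3.png

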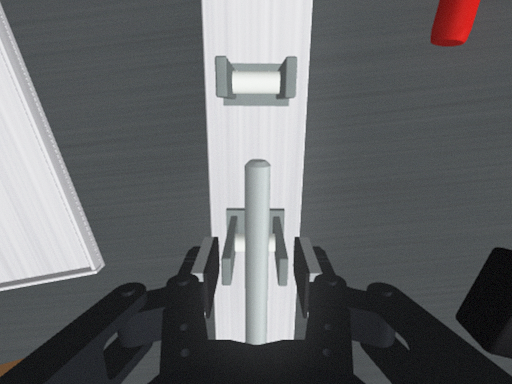

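Rest 2's pin is at (256,83), the shaft tip is at (257,163), and rest 1 is at (255,240) with the shaft lying between its cheeks.

```bash
python3 - <<'E'
from h import *
np.set_printoptions(precision=1,suppress=True)
W=load("w3.npz")
print("r2 pin",onz(W,(256,83),63),"tip",onz(W,(257,165),72),"r1 base edge",onz(W,(255,209),30))
E
```

```text
r2 pin [463.3 214.5  63. ] tip [513.9 209.7  72. ] r1 base edge [559.6 203.2  30. ]
```

```bash

echo '[[[0,0.4,25,0,0,0],[0,0,25,0,0,0],[0,0,14,0,0,0],[0,0,0,0,0,0]]]' | python3 jog.py
echo '[[[0,0,0,0,0,0],[0,0,0,0,0,0],[0,0,0,0,0,0],[0,0,0,0,0,0],[0,0,0,0,0,0]]]' | python3 jog.py 5 80
echo '[[[10,0,0,0,0,0],[14,0,0,0,0,0],[14,0,0,0,0,0],[14,0,0,0,0,0],[8,0,0,0,0,0]]]' | python3 jog.py
echo '[[[0,0,0,0,0,0],[0,0,0,0,0,0],[0,0,0,0,0,0]]]' | python3 jog.py 40
echo '[[[-14,0,0,0,0,0],[-16,0,0,0,0,0],[-16,0,0,0,0,0],[-14,0,0,0,0,0],[0,0,0,0,0,0]]]' | python3 jog.py
python3 -c "
from h import *
to(551,206,53,np.pi-.1085)"
```

```text
time_s: 7.2
ee_pos: [553.6, 205.2, 52.6]
orientation: [0.054, 0.999, -0.0, -0.002]
ft_force: [0.0, 0.0, -0.4]
width: 40.3
gripper_force: 0.0
time_s: 7.7
ee_pos: [554.7, 205.9, 56.2]
orientation: [0.054, 0.999, 0.0, 0.0]
ft_force: [-6.1, -0.0, 4.5]
width: 15.0
gripper_force: 78.4
time_s: 8.2
ee_pos: [494.6, 212.3, 55.4]
orientation: [0.054, 0.999, 0.0, 0.001]
ft_force: [2.0, -0.3, -0.3]
width: 14.6
gripper_force: 78.1
time_s: 8.5
ee_pos: [495.3, 212.1, 55.1]
orientation: [0.054, 0.999, 0.0, 0.0]
ft_force: [0.5, -0.9, -0.1]
width: 40.3
gripper_force: 0.0
time_s: 9.0
ee_pos: [555.3, 205.4, 54.5]
orientation: [0.054, 0.999, 0.0, -0.0]
ft_force: [-0.7, -0.0, 0.9]
width: 39.9
gripper_force: 0.0
tool d [4.3 0.2 1.5] rz -0.000 tilt [-0.0008  0.0001] t 9.0 yaw 3.033
```

```bash

echo '[[[4,0,1,0,0,0],[0,0,0,0,0,0]]]' | python3 jog.py
echo '[[[0,0,0,0,0,0],[0,0,0,0,0,0],[0,0,0,0,0,0],[0,0,0,0,0,0],[0,0,0,0,0,0]]]' | python3 jog.py 5 80
echo '[[[10,0,0,0,0,0],[14,0,0,0,0,0],[14,0,0,0,0,0],[14,0,0,0,0,0],[6,0,0,0,0,0]]]' | python3 jog.py
echo '[[[0,0,0,0,0,0],[0,0,0,0,0,0],[0,0,0,0,0,0]]]' | python3 jog.py 40
echo '[[[-14,0,0,0,0,0],[-16,0,0,0,0,0],[-16,0,0,0,0,0],[-12,0,0,0,0,0],[0,0,0,0,0,0]]]' | python3 jog.py
python3 -c "
from h import *
to(551,206,53,np.pi-.1085)
im,*c=cam('wrist');save(c,'w4.npz');cv2.imwrite('pics/w4.png',im[:,:,::-1])"
```

```text
time_s: 9.2
ee_pos: [549.6, 206.1, 53.4]
orientation: [0.054, 0.999, -0.0, -0.0]
ft_force: [-1.7, -0.3, -0.1]
width: 39.7
gripper_force: 0.0
time_s: 9.7
ee_pos: [550.1, 206.2, 54.1]
orientation: [0.054, 0.999, 0.0, -0.0]
ft_force: [-3.1, 0.9, 3.3]
width: 14.5
gripper_force: 78.1
time_s: 10.2
ee_pos: [491.8, 212.4, 53.7]
orientation: [0.054, 0.999, -0.0, 0.001]
ft_force: [1.7, -0.4, -0.9]
width: 14.5
gripper_force: 78.2
time_s: 10.5
ee_pos: [492.9, 212.3, 53.8]
orientation: [0.054, 0.999, -0.0, 0.0]
ft_force: [0.6, -0.9, 0.6]
width: 40.3
gripper_force: 0.0
time_s: 11.0
ee_pos: [551.9, 205.8, 54.0]
orientation: [0.054, 0.999, 0.0, 0.001]
ft_force: [0.7, 1.1, -0.2]
width: 40.2
gripper_force: 0.0
tool d [0.9 0.1 1. ] rz -0.000 tilt [0.0012 0.0001] t 11.0 yaw 3.033
```

View pics/w4.png

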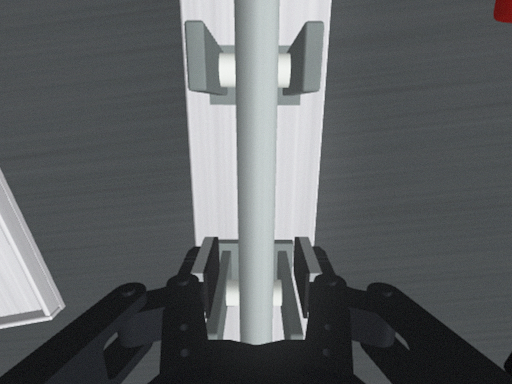

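The shaft lies centred over rest 2's pin (column 257) and inside rest 1. Two more pulls of 58 mm should clear the tube.

```bash

echo '[[[0,0,0,0,0,0],[0,0,0,0,0,0],[0,0,0,0,0,0],[0,0,0,0,0,0],[0,0,0,0,0,0]]]' | python3 jog.py 5 80
echo '[[[10,0,0,0,0,0],[14,0,0,0,0,0],[14,0,0,0,0,0],[14,0,0,0,0,0],[8,0,0,0,0,0]]]' | python3 jog.py
echo '[[[0,0,0,0,0,0],[0,0,0,0,0,0],[0,0,0,0,0,0]]]' | python3 jog.py 40
echo '[[[-14,0,0,0,0,0],[-16,0,0,0,0,0],[-16,0,0,0,0,0],[-13,0,0,0,0,0],[0,0,0,0,0,0]]]' | python3 jog.py
echo '[[[0,0,0,0,0,0],[0,0,0,0,0,0],[0,0,0,0,0,0],[0,0,0,0,0,0],[0,0,0,0,0,0]]]' | python3 jog.py 5 80
python3 -c "
from h import *
to(551,206,53,np.pi-.1085)
im,*c=cam('scene');cv2.imwrite('pics/s2.png',cv2.resize(im[110:210,200:340,::-1],(798,570),interpolation=cv2.INTER_CUBIC))"
```

```text
time_s: 11.55
ee_pos: [549.6, 206.3, 53.7]
orientation: [0.054, 0.999, 0.0, -0.001]
ft_force: [-2.7, 1.5, 1.6]
width: 15.0
gripper_force: 78.0
time_s: 12.05
ee_pos: [489.9, 212.6, 53.8]
orientation: [0.054, 0.999, -0.0, 0.001]
ft_force: [0.6, 0.4, -1.9]
width: 14.5
gripper_force: 78.3
time_s: 12.35
ee_pos: [491.2, 212.6, 54.0]
orientation: [0.054, 0.999, 0.0, 0.0]
ft_force: [0.7, 0.2, -0.2]
width: 40.2
gripper_force: 0.0
time_s: 12.85
ee_pos: [551.3, 205.9, 54.2]
orientation: [0.054, 0.999, 0.0, 0.001]
ft_force: [-0.0, 0.0, 0.1]
width: 39.6
gripper_force: 0.0
time_s: 13.35
ee_pos: [548.7, 206.2, 53.7]
orientation: [0.054, 0.999, -0.0, -0.0]
ft_force: [-1.6, -0.4, 1.1]
width: 14.5
gripper_force: 77.9
tool d [-2.3  0.   0.7] rz 0.001 tilt [-0.0009 -0.0002] t 13.3 yaw 3.034
```

View pics/s2.png

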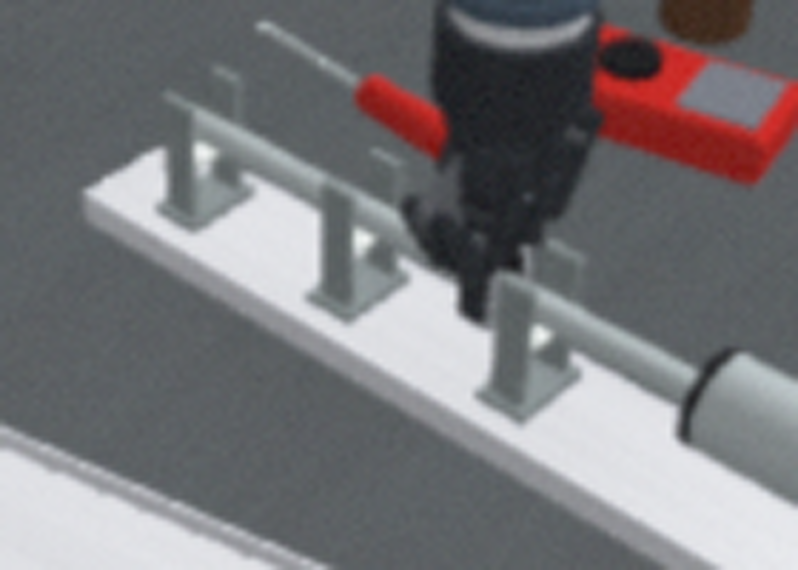

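The shaft tip has reached rest 3 (about (190,110)) and the tail is still in the tube at (690,385). This is the last pull; after it I'll look from above the mouth.

```bash

echo '[[[10,0,0,0,0,0],[14,0,0,0,0,0],[14,0,0,0,0,0],[14,0,0,0,0,0],[8,0,0,0,0,0]]]' | python3 jog.py
echo '[[[0,0,0,0,0,0],[0,0,0,0,0,0],[0,0,0,0,0,0]]]' | python3 jog.py 40
echo '[[[0,0,-30,0,0,0],[0,0,-50,0,0,0],[-45,0,-20,0,0,0],[-45,0,0,0,0,0],[-40,0,0,0,0,0]]]' | python3 jog.py
echo '[[[-30,0,0,0,0,0],[0,0,0,0,0,0]]]' | python3 jog.py
python3 -c "
from h import *
to(650,195,53,np.pi-.1085)
im,*c=cam('wrist');save(c,'w5.npz');cv2.imwrite('pics/w5.png',im[:,:,::-1])"
```

```text
time_s: 13.9
ee_pos: [487.7, 212.8, 53.1]
orientation: [0.054, 0.999, -0.0, -0.001]
ft_force: [1.5, 0.5, -2.8]
width: 14.7
gripper_force: 78.0
time_s: 14.2
ee_pos: [490.7, 212.8, 54.4]
orientation: [0.054, 0.999, 0.0, 0.001]
ft_force: [0.5, -0.1, 0.7]
width: 39.9
gripper_force: 0.0
time_s: 14.7
ee_pos: [622.1, 198.4, 156.1]
orientation: [0.054, 0.999, 0.0, 0.002]
ft_force: [0.8, -0.3, -0.6]
width: 39.8
gripper_force: 0.0
time_s: 14.9
ee_pos: [652.4, 194.2, 154.0]
orientation: [0.055, 0.998, 0.0, 0.001]
ft_force: [-1.2, 0.1, 0.3]
width: 39.8
gripper_force: 0.0
tool d [  2.7   0.5 101. ] rz -0.001 tilt [0.0026 0.0001] t 14.9 yaw 3.032
```

View pics/w5.png

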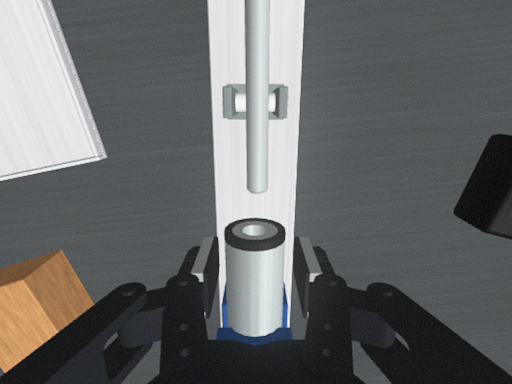

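The shaft's far end, at (257,191), is clear of the mouth at (255,222), and it lies in the rests. Next are the bearings.

```bash

echo '[[[0,0,-25,0,0,0],[1.8,-42,-6,0,0,0],[1.8,-48,0,0,0,0],[1.8,-48,0,0,0,0],[1.8,-48,0,0,0,0]]]' | python3 jog.py 60
echo '[[[1.8,-48,0,0,0,0],[1.8,-48,0,0,0,0],[1.8,-48,0,0,0,0],[1.8,-48,0,0,0,0],[1.8,-48,0,0,0,0]]]' | python3 jog.py
echo '[[[1.8,-48,0,0,0,0],[0,-10,0,0,0,0],[0,0,0,0,0,0]]]' | python3 jog.py
python3 -c "
from h import *
to(584,-285.5,5)
im,*c=cam('wrist');save(c,'w6.npz');cv2.imwrite('pics/w6.png',im[:,:,::-1])
print(onz(load('w5.npz'),(257,191),72))"
```

```text
time_s: 15.45
ee_pos: [620.2, 10.4, 184.9]
orientation: [0.053, 0.999, 0.0, -0.0]
ft_force: [0.5, 0.1, 0.2]
width: 60.1
gripper_force: 0.0
time_s: 15.95
ee_pos: [585.6, -227.3, 185.0]
orientation: [0.054, 0.999, 0.0, -0.0]
ft_force: [0.6, -0.4, -0.4]
width: 60.0
gripper_force: 0.0
time_s: 16.25
ee_pos: [578.0, -284.6, 184.8]
orientation: [0.055, 0.998, 0.0, -0.0]
ft_force: [-0.3, 0.3, 0.2]
width: 60.0
gripper_force: 0.0
tool d [ -6.1  -0.3 179.8] rz 0.000 tilt [-0.0001  0.0005] t 16.2 yaw 3.031
[644.49904459 195.37815662  72.        ]
```

View pics/w6.png

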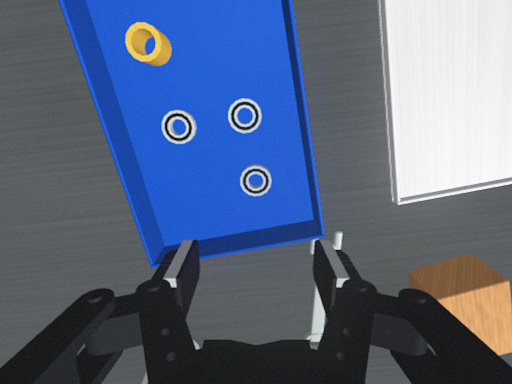

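The wrist view shows the bearings at (256,180), (244,116), (179,127) and the sleeve at (145,43).

```bash
python3 - <<'E'
from h import *
np.set_printoptions(precision=1,suppress=True)
W=load("w6.npz");T=load("top.npz");b=lambda u,v:unc((u-260,v),340,160,5)
for n,p,q in [("b1",(256,180.5),(398,155)),("b2",(244.5,116),(410,265)),("b3",(179,127),(521,257))]: print(n,onz(W,p,13),*tri(W,p,T,b(*q)))
# tray corner near: (398,203)
print("tray corner",onz(W,(398,203),16))
E
```

```text
b1 [ 584.8 -285.9   13. ] [ 584.3 -285.5   11.5] 1.9278517533686939
b2 [ 514.8 -290.    13. ] [ 514.6 -290.3    6.4] 0.9274965169349656
b3 [ 518.2 -359.6   13. ] [ 518.6 -362.9    0.8] 0.6101298667456895
tray corner [ 627.9 -130.1   16. ]
```

```bash

echo '[[[-6.6,-0.7,40,0,0,0],[0,0,48,0,0,0],[0,0,40,0,0,0],[0,0,30,0,0,0],[0,0,12,0,0,0]]]' | python3 jog.py 55 40
echo '[[[0,0,4,0,0,0],[0,0,0,0,0,0],[0,0,0,0,0,0]]]' | python3 jog.py
python3 -c "
from h import *
to(584.5,-286,5)"
```

```text
time_s: 16.8
ee_pos: [583.4, -281.1, 10.9]
orientation: [0.053, 0.999, 0.002, -0.003]
ft_force: [0.1, -0.1, 0.5]
width: 54.7
gripper_force: 0.0
time_s: 17.1
ee_pos: [586.7, -285.7, 13.1]
orientation: [0.054, 0.999, -0.001, 0.002]
ft_force: [0.5, -0.4, -1.2]
width: 55.2
gripper_force: 0.0
tool d [ 2.2 -0.5  8.1] rz 0.000 tilt [ 0.003  -0.0022] t 17.1 yaw 3.034
```

```bash

echo '[[[2,-0.3,5,0,0,0],[0,0,3,0,0,0],[0,0,0,0,0,0],[0,0,0,0,0,0]]]' | python3 jog.py
echo '[[[0,0,0,0,0,0],[0,0,0,0,0,0],[0,0,0,0,0,0],[0,0,0,0,0,0],[0,0,0,0,0,0]]]' | python3 jog.py 10 40
echo '[[[0,0,-10,0,0,0],[0,0,-30,0,0,0],[0,0,-40,0,0,0],[0,0,-20,0,0,0],[0,0,0,0,0,0]]]' | python3 jog.py
```

```text
time_s: 17.5
ee_pos: [583.1, -285.3, 2.8]
orientation: [0.054, 0.999, 0.0, -0.0]
ft_force: [1.3, -0.1, -0.6]
width: 55.2
gripper_force: 0.0
time_s: 18.0
ee_pos: [583.7, -285.7, 3.4]
orientation: [0.054, 0.999, -0.0, 0.001]
ft_force: [0.0, -0.2, 5.1]
width: 32.8
gripper_force: 42.4
time_s: 18.5
ee_pos: [585.2, -286.6, 107.1]
orientation: [0.054, 0.999, -0.002, 0.003]
ft_force: [-0.3, -0.1, 0.2]
width: 32.9
gripper_force: 39.9
```

```bash

echo '[[[10,40,0,0,0,0],[10,46,0,0,0,0],[10,46,0,0,0,0],[10,46,0,0,0,0],[10,45,0,0,0,0]]]' | python3 jog.py
echo '[[[0.8,12,10,0,0,0],[0,0,40,0,0,0],[0,0,30,0,0,0],[0,0,10,0,0,0],[0,0,0,0,0,0]]]' | python3 jog.py
python3 -c "
from h import *
to(560,-47,4.5)"
```

```text
time_s: 19.0
ee_pos: [555.6, -56.0, 100.9]
orientation: [0.054, 0.999, 0.0, -0.002]
ft_force: [-0.3, -0.1, 0.1]
width: 33.0
gripper_force: 39.9
time_s: 19.5
ee_pos: [556.0, -46.0, 10.3]
orientation: [0.054, 0.999, 0.001, -0.003]
ft_force: [0.7, -1.0, -0.6]
width: 33.1
gripper_force: 39.9
tool d [-4.2 -0.6  5.7] rz 0.000 tilt [-0.0052  0.0014] t 19.5 yaw 3.033
```

```bash

echo '[[[0,0,0,0,0,0],[0,0,4,0,0,0],[0,0,0,0,0,0]]]' | python3 jog.py
python3 -c "
from h import *
to(560,-47,4.5)"
```

```text
time_s: 19.8
ee_pos: [558.7, -46.6, 9.7]
orientation: [0.054, 0.999, -0.0, 0.001]
ft_force: [0.3, -0.2, -1.2]
width: 32.7
gripper_force: 40.0
tool d [-1.3 -0.3  5.2] rz 0.000 tilt [ 0.0017 -0.0005] t 19.8 yaw 3.034
```

```bash

echo '[[[0,0,4.7,0,0,0],[0,0,0,0,0,0],[0,0,0,0,0,0]]]' | python3 jog.py
echo '[[[0,0,0,0,0,0],[0,0,0,0,0,0],[0,0,0,0,0,0]]]' | python3 jog.py 55
echo '[[[0,0,-20,0,0,0],[0,0,-40,0,0,0],[0,0,-45,0,0,0],[-11,-40,-45,0,0,0],[-11,-46,-30,0,0,0]]]' | python3 jog.py
echo '[[[-11,-48,0,0,0,0],[-11,-48,0,0,0,0],[-1,-48,0,0,0,0],[0,-6,0,0,0,0],[0,0,0,0,0,0]]]' | python3 jog.py
python3 -c "
from h import *
to(514.8,-290,3.5)
im,*c=cam('wrist');save(c,'w7.npz');cv2.imwrite('pics/w7.png',im[:,:,::-1])"
```

```text
time_s: 20.1
ee_pos: [557.9, -46.2, 4.1]
orientation: [0.054, 0.999, 0.0, -0.0]
ft_force: [-0.4, 0.4, -0.5]
width: 33.1
gripper_force: 40.0
time_s: 20.4
ee_pos: [558.2, -46.2, 4.3]
orientation: [0.054, 0.999, -0.0, 0.0]
ft_force: [0.8, 0.2, 0.1]
width: 55.2
gripper_force: 0.0
time_s: 20.9
ee_pos: [569.8, -121.4, 176.0]
orientation: [0.052, 0.999, -0.001, 0.002]
ft_force: [0.8, -0.6, 1.0]
width: 54.8
gripper_force: 0.0
time_s: 21.4
ee_pos: [575.1, -274.4, 172.4]
orientation: [0.055, 0.998, 0.0, -0.0]
ft_force: [0.1, -0.1, 0.4]
width: 55.1
gripper_force: 0.0
tool d [ 58.1 -22.3 168.9] rz 0.000 tilt [-0.0003  0.0005] t 21.4 yaw 3.031
```

View pics/w7.png

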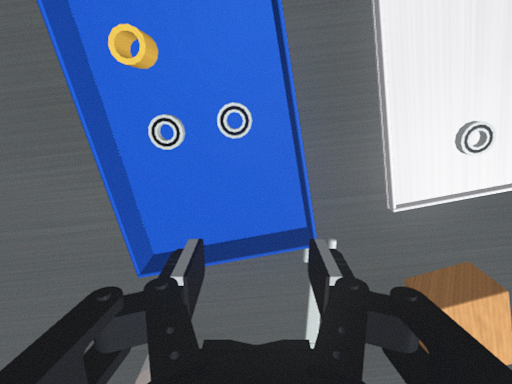

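Bearing 1 lies flat in the tray at (476,137). The remaining two are at (234,120) and (166,131).

```bash
python3 - <<'E'
from h import *
W=load("w7.npz")
for p in [(234.5,120.5),(166.5,131.5),(475,137)]:
    X=onz(W,p,13); print(X.round(1)); to(X[0],X[1],13)
E
```

```text
[ 514.5 -289.7   13. ]
tool d [ 58.5 -23.3 159.3] rz 0.000 tilt [-0.0004  0.0007] t 21.4 yaw 3.033
[ 517.6 -359.4   13. ]
tool d [ 47.9 -92.4 159.3] rz 0.000 tilt [-0.0004  0.0007] t 21.4 yaw 3.033
[558.1 -48.6  13. ]
tool d [ 41.3 221.  159.5] rz 0.000 tilt [-0.0004  0.0007] t 21.4 yaw 3.033
```

Unmoved. Going for bearing 2.

```bash

echo '[[[29,-11.5,0,0,0,0],[29.5,-11.7,0,0,0,0],[0,0,40,0,0,0],[0,0,45,0,0,0],[0,0,45,0,0,0]]]' | python3 jog.py
echo '[[[0,0,25,0,0,0],[0,0,0,0,0,0],[0,0,0,0,0,0],[0,0,0,0,0,0]]]' | python3 jog.py
python3 -c "
from h import *
to(514.5,-289.8,3.5)"
```

```text
time_s: 21.95
ee_pos: [515.4, -288.2, 42.1]
orientation: [0.053, 0.999, -0.0, 0.001]
ft_force: [0.7, 1.1, 0.0]
width: 55.2
gripper_force: 0.0
time_s: 22.35
ee_pos: [516.5, -290.3, 20.1]
orientation: [0.053, 0.999, -0.001, 0.002]
ft_force: [0.2, 0.4, 0.7]
width: 55.0
gripper_force: 0.0
tool d [ 2.1  0.3 16.6] rz 0.000 tilt [ 0.0032 -0.0026] t 22.4 yaw 3.035
```

```bash

echo '[[[1.5,0.3,10,0,0,0],[0,0,6,0,0,0],[0,0,0,0,0,0],[0,0,0,0,0,0]]]' | python3 jog.py
echo '[[[0,0,0,0,0,0],[0,0,0,0,0,0],[0,0,0,0,0,0],[0,0,0,0,0,0],[0,0,0,0,0,0]]]' | python3 jog.py 10 40
echo '[[[0,0,-10,0,0,0],[0,0,-30,0,0,0],[0,0,-40,0,0,0],[0,0,-20,0,0,0],[0,0,0,0,0,0]]]' | python3 jog.py
python3 -c "
from h import *
to(490,-54,4.2)"
```

```text
time_s: 22.75
ee_pos: [513.2, -289.4, 1.5]
orientation: [0.054, 0.999, 0.0, -0.0]
ft_force: [0.8, 0.0, -0.3]
width: 54.7
gripper_force: 0.0
time_s: 23.25
ee_pos: [514.6, -290.3, 3.4]
orientation: [0.054, 0.999, -0.001, 0.001]
ft_force: [-0.7, 1.1, 6.3]
width: 32.6
gripper_force: 42.7
time_s: 23.75
ee_pos: [515.5, -291.2, 106.1]
orientation: [0.054, 0.999, -0.002, 0.003]
ft_force: [-0.7, -0.3, -1.3]
width: 33.2
gripper_force: 39.8
tool d [ 51.6 233.6 100.5] rz 0.000 tilt [ 0.0062 -0.0053] t 23.8 yaw 3.034
```

```bash

echo '[[[10,40,0,0,0,0],[10,46,0,0,0,0],[10,46,0,0,0,0],[10,46,0,0,0,0],[10,45,0,0,0,0]]]' | python3 jog.py
echo '[[[1.6,10.6,10,0,0,0],[0,0,40,0,0,0],[0,0,30,0,0,0],[0,0,10,0,0,0],[0,0,0,0,0,0]]]' | python3 jog.py
echo '[[[0,0,0,0,0,0],[0,0,0,0,0,0]]]' | python3 jog.py
python3 -c "
from h import *
to(490,-54,4.2)"
```

```text
time_s: 24.25
ee_pos: [486.1, -60.3, 100.3]
orientation: [0.054, 0.999, 0.0, -0.001]
ft_force: [-0.4, 0.4, -0.7]
width: 32.9
gripper_force: 39.9
time_s: 24.75
ee_pos: [485.5, -51.5, 9.6]
orientation: [0.054, 0.999, 0.001, -0.002]
ft_force: [0.1, -0.7, 0.0]
width: 32.8
gripper_force: 39.9
time_s: 24.95
ee_pos: [488.6, -52.4, 13.1]
orientation: [0.054, 0.999, -0.0, 0.001]
ft_force: [-0.4, -0.1, -0.3]
width: 33.3
gripper_force: 39.9
tool d [-1.5 -1.5  8.9] rz 0.000 tilt [ 0.0029 -0.0011] t 24.9 yaw 3.033
```

```bash

echo '[[[0,0,5,0,0,0],[0,0,3.5,0,0,0],[0,0,0,0,0,0],[0,0,0,0,0,0]]]' | python3 jog.py
echo '[[[0,0,0,0,0,0],[0,0,0,0,0,0],[0,0,0,0,0,0]]]' | python3 jog.py 55
echo '[[[0,0,-20,0,0,0],[0,0,-40,0,0,0],[0,0,-45,0,0,0],[-18,-40,-25,0,0,0],[-18,-43,-15,0,0,0]]]' | python3 jog.py
echo '[[[-18,-46,-15,0,0,0],[-18,-46,-10,0,0,0],[-18,-46,0,0,0,0],[-16,-40,0,0,0,0],[0,0,0,0,0,0]]]' | python3 jog.py
python3 -c "
from h import *
to(517.6,-359.4,3.5)
im,*c=cam('wrist');save(c,'w8.npz');cv2.imwrite('pics/w8.png',im[:,:,::-1])"
```

```text
time_s: 25.35
ee_pos: [487.7, -51.8, 3.5]
orientation: [0.054, 0.999, -0.0, 0.001]
ft_force: [0.7, -0.8, 1.5]
width: 33.2
gripper_force: 40.7
time_s: 25.65
ee_pos: [487.0, -51.5, 3.0]
orientation: [0.054, 0.999, 0.0, -0.0]
ft_force: [0.2, -0.5, -0.1]
width: 55.0
gripper_force: 0.0
time_s: 26.15
ee_pos: [515.3, -138.2, 151.1]
orientation: [0.052, 0.999, -0.001, 0.002]
ft_force: [0.9, -0.1, 0.9]
width: 55.1
gripper_force: 0.0
time_s: 26.65
ee_pos: [564.1, -325.2, 172.1]
orientation: [0.056, 0.998, -0.001, 0.0]
ft_force: [0.2, 0.5, -0.3]
width: 55.3
gripper_force: 0.0
tool d [ 42.5 -39.  168.6] rz 0.000 tilt [ 0.0007 -0.0016] t 26.6 yaw 3.029
```

View pics/w8.png

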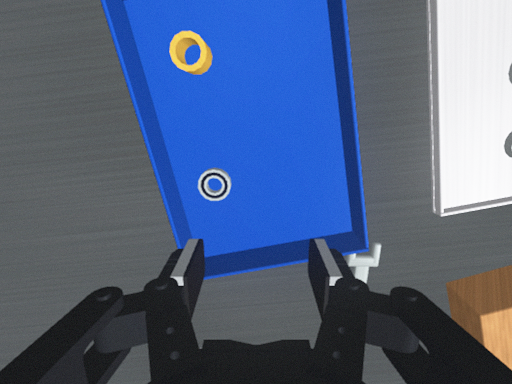

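The last bearing has been knocked and is now at (214,184), nearer the wall. I'll measure it again.

```bash
python3 - <<'E'
from h import *
W=load("w8.npz")
X=onz(W,(214.5,184.5),13); print(X.round(1)); to(X[0],X[1],13)
# distance to right wall (inner floor edge) near
print(onz(W,(178,198),4),onz(W,(200,273),48))
E
```

```text
[ 567.1 -370.9   13. ]
tool d [ -8.8 -47.8 158.7] rz 0.000 tilt [-0.0005  0.0004] t 26.7 yaw 3.031
[ 580.30276392 -415.40106931    4.        ] [ 650.91510132 -394.6135951    48.        ]
```

```bash
python3 -c "
from h import *
print(bot.sense()['q'])"; 
echo '[[[-8.8,-23.8,0,0,0,0],[0,-24,0,0,0,0],[0,0,0,0,0,0.15],[0,0,0,0,0,0]]]' | python3 jog.py
python3 -c "
from h import *
print(bot.sense()['q'])
to(567.1,-370.9,3.5,0)"
```

```text
[-6.93938643e-01  2.99664287e-01  1.60453456e+00  7.77833141e-06
  1.23803299e+00 -2.15398700e+00]
time_s: 27.1
ee_pos: [566.9, -369.0, 172.1]
orientation: [0.129, 0.992, 0.0, -0.0]
ft_force: [0.3, 0.8, -0.1]
width: 55.1
gripper_force: 0.0
[-7.44218690e-01  3.58751207e-01  1.52912495e+00  2.08168996e-06
  1.25443944e+00 -2.05685785e+00]
tool d [ -0.7  -1.9 168.6] rz 2.883 tilt [-0.0005  0.0005] t 27.1 yaw 2.883
```

```bash

echo '[[[0,0,20,0,0,0.15],[0,0,20,0,0,0.15],[0,0,20,0,0,0.15],[0,0,20,0,0,0.15],[0,0,0,0,0,0.15]]]' | python3 jog.py
echo '[[[0,0,0,0,0,0.15],[0,0,0,0,0,0.15],[0,0,0,0,0,0.15],[0,0,0,0,0,0],[0,0,0,0,0,0]]]' | python3 jog.py
python3 -c "
from h import *
to(567.1,-370.9,3.5,1.657)
im,*c=cam('wrist');save(c,'w9.npz');cv2.imwrite('pics/w9.png',im[:,:,::-1])"
```

```text
time_s: 27.6
ee_pos: [565.4, -366.3, 88.4]
orientation: [0.484, 0.875, 0.001, -0.003]
ft_force: [-0.2, 0.3, -0.6]
width: 55.2
gripper_force: 0.0
time_s: 28.1
ee_pos: [567.4, -368.3, 92.4]
orientation: [0.664, 0.748, 0.0, -0.0]
ft_force: [-0.4, -0.6, 0.2]
width: 54.7
gripper_force: 0.0
tool d [-2.6 -0.6 88.9] rz 0.032 tilt [-0.0002  0.0002] t 28.1 yaw 1.689
```

View pics/w9.png

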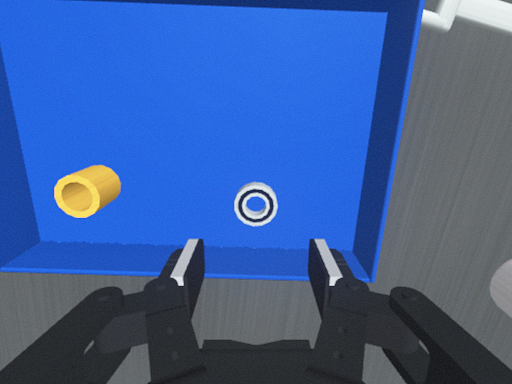

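The bearing is at (256,204), midway between the fingers. The sleeve is well off to the left.

```bash
python3 - <<'E'
from h import *
X=onz(load("w9.npz"),(256,204.5),13); print(X.round(1)); to(X[0],X[1],3.5)
E
echo '[[[-2.6,-0.5,30,0,0,0],[0,0,30,0,0,0],[0,0,15,0,0,0],[0,0,0,0,0,0],[0,0,0,0,0,0]]]' | python3 jog.py
python3 -c "
from h import *
to(567.1,-370.9,3.5)"
```

```text
[ 567.6 -370.9   13. ]
tool d [-2.6 -0.2 88.9] rz 0.000 tilt [-0.0001  0.0001] t 28.1 yaw 1.688
time_s: 28.65
ee_pos: [567.7, -371.6, 18.1]
orientation: [0.666, 0.746, -0.0, 0.0]
ft_force: [-0.5, 0.4, -0.2]
width: 55.0
gripper_force: 0.0
tool d [ 0.8 -0.5 14.6] rz 0.000 tilt [ 0.0006 -0.0006] t 28.6 yaw 1.685
```

```bash

echo '[[[0.6,0,9,0,0,0],[0,0,5,0,0,0],[0,0,0,0,0,0],[0,0,0,0,0,0]]]' | python3 jog.py
echo '[[[0,0,0,0,0,0],[0,0,0,0,0,0],[0,0,0,0,0,0],[0,0,0,0,0,0],[0,0,0,0,0,0]]]' | python3 jog.py 10 40
echo '[[[0,0,-10,0,0,0],[0,0,-30,0,0,0],[0,0,-40,0,0,0],[0,0,-20,0,0,0],[0,0,0,0,0,0]]]' | python3 jog.py
python3 -c "
from h import *
to(430,-100,4)"
```

```text
time_s: 29.05
ee_pos: [567.3, -370.8, 3.5]
orientation: [0.666, 0.746, -0.0, 0.0]
ft_force: [0.5, -0.1, -0.7]
width: 54.8
gripper_force: 0.0
time_s: 29.55
ee_pos: [567.6, -371.2, 4.0]
orientation: [0.666, 0.746, -0.0, 0.001]
ft_force: [0.2, 0.7, 3.9]
width: 33.1
gripper_force: 40.1
time_s: 30.05
ee_pos: [569.1, -372.4, 108.0]
orientation: [0.666, 0.746, -0.0, 0.004]
ft_force: [0.8, -0.9, -0.1]
width: 32.9
gripper_force: 39.8
tool d [ 286.9 -108.   101.8] rz 0.000 tilt [ 0.0055 -0.0051] t 30.1 yaw 1.684
```

```bash

echo '[[[41,-15.4,0,0,0,0],[41,-15.4,0,0,0,0],[41,-15.4,0,0,0,0],[41,-15.4,0,0,0,0],[41,-15.4,0,0,0,0]]]' | python3 jog.py
echo '[[[41,-15.4,0,0,0,0],[41,-15.4,0,0,0,0],[0,0,0,0,0,0],[0,0,0,0,0,0],[0,0,0,0,0,0]]]' | python3 jog.py
python3 -c "
from h import *
to(430,-100,4)"
```

```text
time_s: 30.55
ee_pos: [465.4, -173.5, 101.5]
orientation: [0.666, 0.746, -0.0, -0.002]
ft_force: [-0.3, -0.1, 0.3]
width: 32.9
gripper_force: 39.9
time_s: 31.05
ee_pos: [427.9, -98.2, 103.1]
orientation: [0.666, 0.746, -0.0, -0.0]
ft_force: [-1.0, 0.3, 0.3]
width: 32.8
gripper_force: 39.9
tool d [-2.   1.9 99.1] rz 0.000 tilt [-0.0002 -0.    ] t 31.1 yaw 1.683
```

```bash

echo '[[[-2,2,40,0,0,0],[0,0,35,0,0,0],[0,0,12,0,0,0],[0,0,0,0,0,0],[0,0,0,0,0,0]]]' | python3 jog.py
python3 -c "
from h import *
to(430,-100,4)"
```

```text
time_s: 31.55
ee_pos: [431.0, -100.4, 17.3]
orientation: [0.666, 0.746, 0.0, 0.001]
ft_force: [0.3, -0.6, 0.4]
width: 32.9
gripper_force: 39.9
tool d [ 0.5 -0.9 13.3] rz 0.000 tilt [ 0.0013 -0.0007] t 31.6 yaw 1.683
```

```bash

echo '[[[0,0,8,0,0,0],[0,0,4.8,0,0,0],[0,0,0,0,0,0],[0,0,0,0,0,0]]]' | python3 jog.py
echo '[[[0,0,0,0,0,0],[0,0,0,0,0,0],[0,0,0,0,0,0]]]' | python3 jog.py 55
echo '[[[0,0,-20,0,0,0],[0,0,-40,0,0,0],[0,0,-45,0,0,0],[-25,0,-45,0,0,0],[-45,0,-30,0,0,0]]]' | python3 jog.py
echo '[[[-45,0,0,0,0,0],[-45,0,0,0,0,0],[-45,0,0,0,0,0],[-40,0,0,0,0,0],[0,0,0,0,0,0]]]' | python3 jog.py
python3 - <<'E'
from h import *
np.set_printoptions(precision=1,suppress=True)
C=[[613.6,45.9],[628.7,-132],[371.1,-153.6],[355.5,21.9]]; B=[[637.5,-214.8],[657.3,-407.3],[384.8,-430.8],[369.4,-233.9]]
print(bot.sense()["ee_pos"])
for n in ("top","scene","wrist"):
    im,*c=cam(n); cv2.imwrite(f"end_{n}.png",im[:,:,::-1]); save(c,f"e_{n}.npz")
    for nm,Q in (("tray",C),("bin",B)):
        q=np.array(Q);q=q.mean(0)+(q-q.mean(0))*.88
        m=np.zeros(im.shape[:2],np.uint8);cv2.fillPoly(m,[np.array([proj(c,[*p,5]) for p in q]).round().astype(int)],255)
        hsv=cv2.cvtColor(im,cv2.COLOR_RGB2HSV)
        k=(im.max(2)<165) if nm=="tray" else ((hsv[:,:,0]<100)|(hsv[:,:,0]>130)|(hsv[:,:,1]<110))
        k=(k&(m>0)).astype(np.uint8); k=cv2.morphologyEx(k,cv2.MORPH_CLOSE,np.ones((5,5)))
        N,_,st,ce=cv2.connectedComponentsWithStats(k)
        for i in range(1,N):
            if st[i,4]>15: print(n,nm,ce[i],"area",st[i,4],"bb",st[i,2:4],onz(c,ce[i],10)[:2])
E
```

```text
time_s: 31.95
ee_pos: [430.6, -99.8, 4.0]
orientation: [0.666, 0.746, 0.0, 0.001]
ft_force: [0.6, -0.8, 0.0]
width: 32.7
gripper_force: 39.9
time_s: 32.25
ee_pos: [429.8, -99.4, 3.5]
orientation: [0.666, 0.746, -0.0, -0.0]
ft_force: [0.5, 0.1, 0.4]
width: 54.8
gripper_force: 0.0
time_s: 32.75
ee_pos: [438.2, -164.7, 183.4]
orientation: [0.665, 0.747, 0.001, 0.002]
ft_force: [0.9, -0.2, 0.2]
width: 54.5
gripper_force: 0.0
time_s: 33.25
ee_pos: [456.9, -343.1, 180.0]
orientation: [0.668, 0.745, -0.0, 0.001]
ft_force: [-0.1, 0.8, 0.5]
width: 54.7
gripper_force: 0.0
[ 456.9 -343.1  180. ]
top bin [402.3 238.3] area 264 bb [22 20] [ 431.7 -387.3]
scene tray [211.8 219.6] area 108 bb [12 12] [489.  -55.3]
scene tray [182.9 221. ] area 107 bb [12 11] [ 431.9 -103.4]
scene tray [234.6 230.8] area 118 bb [12 12] [560. -50.]
scene bin [ 95.6 296.6] area 354 bb [22 23] [ 432.7 -370. ]
wrist bin [237.9 205.1] area 920 bb [33 39] [ 440.1 -376.3]
```

```bash
python3 -c "
from plant import bot
print(bot.job_done())"
```

```text
the job is handed in; nothing more can be done
None
```

The job is handed in: the shaft is about 33 mm clear of the mouth and rests across all three forks, all three bearings lie flat and apart in the tray, and only the sleeve is left in the bin. I checked the final bearing layout with image code rather than by eye, because all 14 picture views were used.

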